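# Change the air line over at the slide valves

### The job

Change the air over from the blow gun to the tyre inflator: push the drawn-out flat blade knob fully home so that its valve is closed, and only then pull the drum-shaped knob fully out until it clicks open. Leave the T-handled valve closed, do not knock the glass jar, and let go of the knobs when done.

Things in the scene. Friction and masses are not known exactly. Their poses are not given: they have to be found in the camera images.
- blade_grip (a point): Black plastic flat blade knob of the blow-gun slide valve, an upright plate 12 mm wide, 30 mm long along its shaft, 36 mm tall. Site: knob centre, 55 mm above the shelf; its x axis points level along the shaft into the valve (push home), -x is out (pull), z up. It starts drawn out.
- blade_knob (a joint): Travel of the blade knob in m: 0 = fully home (valve closed), 0.040 = fully out (valve open). A sprung detent holds it at each end: it resists with up to about 8 N, snaps over at half travel (0.020) and draws the knob to the nearer end.
- drum_grip (a point): Black plastic drum knob of the tyre-inflator slide valve, a plain cylinder 34 mm across and 30 mm long, lying along its shaft. Site: knob centre, 55 mm above the shelf; its x axis points level along the shaft into the valve (push home), -x is out (pull), z up. The blade valve is of the same make. It starts home.
- drum_knob (a joint): Travel of the drum knob, as for the blade knob. The valve: bare aluminium block 60 mm long, 50 wide, top at 76 mm, on a 90 x 80 mm steel foot fixed to the shelf; a brass nose 22 mm across stands 20 mm out of its front face. Knob home: its back (15 mm behind the point) meets the nose; out: 40 mm of steel shaft shows between.
- tee_knob (a joint): Travel in m of the knob of a third valve of the same make, which has a T handle (level crossbar 52 mm wide, 14 mm thick): 0 = home (closed), as it starts and must stay. The three valves stand side by side, at least 140 mm between centres, in any order, their knobs towards the robot.
- jar: Empty open glass jar, 72 mm across, 105 mm tall, standing loose on the shelf to the robot's left of the valves; origin at the centre of its underside, z up.
Things that resemble listed ones, but are neither listed nor needed, are in the scene too. Leave any purple look-alike of the part that bears drum_grip alone. What is shaped like the part that bears blade_grip but red is not meant.

How it is judged:
By the outcome, as a careful person would: the job done as asked, in the order asked, and still so for the second after the job is handed in, with the robot touching nothing.
It also fails if it takes over 45 s, if anything falls off the work surface, if the arm or the gripper's body presses on something with over 40 N, if the wrist force passes 120 N, or if a joint passes its speed limit or range.

### The arm

A 6-joint arm with a two-finger parallel gripper is mounted at the origin on the work surface. World frame = base frame: x ahead of the robot, y to its left, z up, the work surface at z = 0. Lengths are in m, angles in rad, forces in N, time in s.
With the tool pointing down it reaches from about 0.35 to 0.975 m from the base axis. Payload 4.9 kg.
Tool frame: the origin (TCP) lies midway between the tips of the shut fingers; the grasp point (between the pads) lies 19 mm behind it; z points along the fingers, y is the line along which they close (so a half turn about z gives the same grasp; the last joint's range is limited). The gripper opens to 85 mm and grips with 20 to 120 N. Pads are 22 mm wide; open, the fingers measure 114 mm over their backs; the gripper's body (76 mm by 85 mm) begins 54 mm behind the grasp point. The pads swing forward as they close: fully open they stand 13 mm farther back than shut.
Start: joints at [-1.273, 0.053, 1.613, -0, 1.476, -0.119], TCP at [0.253, -0.571, 0.231] pointing down, gripper open.
Joint ranges: [-3.01, 3.01], [-1.01, 2.22], [0.06, 2.58], [-1.02, 4.17], [0.09, 2.62], [-3.14, 3.14]. Speed limits (rad/s): [2.57, 2.57, 3.14, 3.14, 3.14, 3.14].

### API

Orientations are given as a unit quaternion [w, x, y, z].
In Python, from plant import * gives the robot as it stands.
- The arm moves only by the tool jog_arm, never from a script. Its argument "targets" is a list of rows, each a list of 3 entries, a list of its own where there are three numbers: the shift along the tool's x, y, z in units of 25 mm (1.0 is 25 mm), then the turn, a rotation vector about the tool's x, y, z in units of 8 degrees (1.0 is 8 degrees), then the opening in per cent of the stroke, from 0 (shut) to 100 (fully open). A call has 1 to 8 rows; each row is the pose to reach, as a shift and turn from the pose commanded when the call began, along the tool's axes at that moment; what a row does not reach only later rows make up. A row lasts 1/8 s, in which the tool goes at most 62.5 mm and 10.7 degrees, less where a joint would pass 70% of its speed; a pose out of reach is approached as far as the arm can. A call with a gripper value outside its range is refused whole. The fingers move at their own pace and stop on an object; the grip force is fixed at half the most. Time passes only in rows, so rows that repeat a pose let the fingers close. It gives the time, the measured TCP pose, the force, the opening and the grip force at its end, in the units of the state.
- state(): the state, without advancing time (a new reading comes with each control period).
- grab_frame(name): name is "side" or "top" or "wrist"; returns (picture, depth): 480x640x3 uint8, red, green, blue; 480x640 float32, m along the optical axis (not along the pixel's ray), 0 where there is no reading.
- camera_params(name): a dict with "fovy" (degrees; the focal length in pixels is half the picture's height over the tangent of half this angle, whatever the lens; pixels are square), "cx", "cy" (the principal point, pixels), "dist" ([k1, k2, p1, p2, k3] as OpenCV has them; the pictures are not rectified), "rvec" (rotation vector, rad) and "tvec" (3), from world to camera coordinates, as OpenCV has them; the wrist camera has in their place "hand_eye" (4x4, takes a point from camera to tool coordinates, whose origin is the TCP and whose axes are the flange's). Camera axes: x right, y down, z forward; pixel columns grow to the right and rows downward; lengths in m; the calibration is good to about 2 mm. A picture is of the moment at which its call begins: read the wrist's pose just before it. camera_params takes no time and is no camera call.
- job_done(): hands the job in; it is judged then, once.
The state is a dict: "time": time; "joint_pos": joint angles; "joint_vel": joint speeds; "joint_efforts": joint torques, N m; "tool_pos": TCP position; "tool_rot": TCP orientation; "contact_force": force on the tool from outside, world axes, zero at the start; "ft_torque": the same for the moment, N m; "gripper_width": opening from 0.0 (shut) to 1.0 (fully open); "grasp_force": force on a finger pad.
Only numpy, scipy, OpenCV 4.12 (cv2) and the standard library are available. Lean on these libraries where they do the work, as an engineer would, in place of code of your own. Each camera call takes 0.05 s, during which the arm holds its last target. There are 200 camera calls.

## Working session

There is one attempt and no reset: what is moved stays moved. The work goes in short steps, Python scripts to look and compute and a tool call to move; the robot and the scene stay as the last step left them, time stands still between calls to the robot, and variables do not carry over. Pictures are saved under pics/ and viewed, at most 10 in all, crops included, and the job is handed in when it is done.

Besides the shell and the picture viewer there is one more tool, called by a JSON object that holds its "op" and its "data", one argument or row to a line. jog_arm: Moves the arm, as the interface text tells. Its arguments: {"type":"object","properties":{"targets":{"type":"array"}},"required":["targets"]}

```bash
mkdir -p pics
cat > h.py <<'E'
from plant import *
import numpy as np, cv2
from scipy.spatial.transform import Rotation as R
def cloud(name):
    s=state(); im,d=grab_frame(name); p=camera_params(name)
    f=240/np.tan(np.radians(p["fovy"])/2); K=np.array([[f,0,p["cx"]],[0,f,p["cy"]],[0,0,1]])
    u,v=np.meshgrid(np.arange(640.),np.arange(480.))
    n=cv2.undistortPoints(np.stack([u.ravel(),v.ravel()],1)[:,None],K,np.array(p["dist"],float))[:,0]
    P=np.c_[n,np.ones(len(n))]*d.ravel()[:,None]
    if "hand_eye" in p:
        H=np.array(p["hand_eye"]); P=P@H[:3,:3].T+H[:3,3]
        q=s["tool_rot"]; P=P@R.from_quat([q[1],q[2],q[3],q[0]]).as_matrix().T+s["tool_pos"]
    else:
        P=(P-np.array(p["tvec"]))@R.from_rotvec(p["rvec"]).as_matrix()
    P[d.ravel()==0]=np.nan
    return im,P.reshape(480,640,3)
def save(n,im): cv2.imwrite("pics/"+n,im[:,:,::-1])
E
python3 - <<'E'
from h import *
for n in("top","side"):
    im,P=cloud(n); save(n+"1.png",im); np.save(n+".npy",P)
s=state(); print(s["time"],s["tool_pos"],s["tool_rot"],camera_params("top")["tvec"],camera_params("wrist")["hand_eye"])
E
```

```text
0.1 [ 0.25286285 -0.57094789  0.23016338] [-9.41439025e-04  9.78363296e-01  2.06892170e-01 -7.14543678e-05] [0.08578573 0.63522365 0.7880788 ] [[-8.96971828e-04 -9.47539854e-01 -3.19636389e-01  8.33253976e-02]
 [ 9.99999238e-01 -5.78743140e-04 -1.09057969e-03 -1.30384942e-03]
 [ 8.48380353e-04 -3.19637123e-01  9.47539651e-01 -1.42100793e-01]
 [ 0.00000000e+00  0.00000000e+00  0.00000000e+00  1.00000000e+00]]
```

View pics/top1.png

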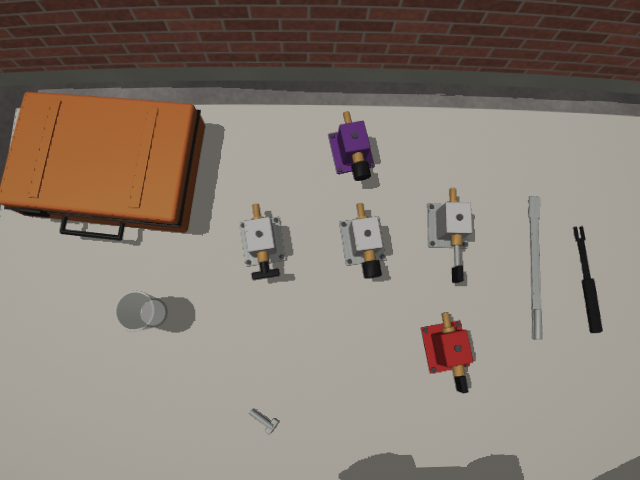

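View pics/side1.png

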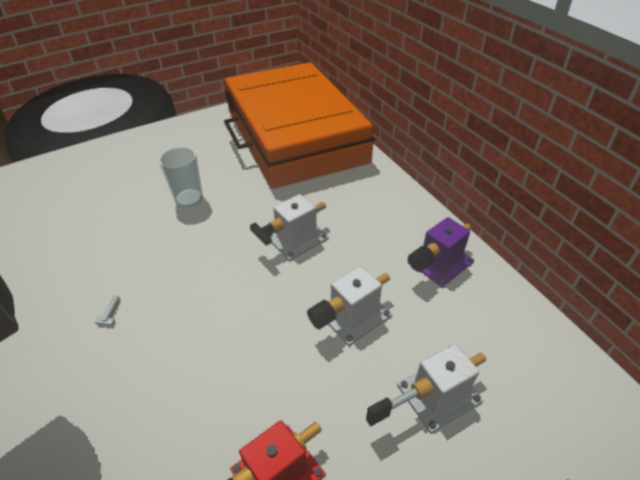

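The top view shows the black blade knob drawn out at about (457,274), the drum knob at (372,268), the tee at (264,272) and the jar at (142,311). The red look-alike at (460,375) stands robot-side of the blade valve, and the purple one is behind at (360,165). The side view agrees.

Run:
```python
from h import *
P=np.load("top.npy"); im=cv2.imread("pics/top1.png")
def rep(n,box,zlo,zhi,dark=None):
    u0,v0,u1,v1=box; Q=P[v0:v1,u0:u1].reshape(-1,3); c=im[v0:v1,u0:u1].reshape(-1,3).max(1)
    m=(Q[:,2]>zlo)&(Q[:,2]<zhi)
    if dark: m&=c<60
    Q=Q[m]; r=cv2.minAreaRect((Q[:,:2]*1000).astype(np.float32))
    print(n,len(Q),Q.mean(0).round(4),np.percentile(Q,[2,98],axis=0).round(3).tolist(),np.round(r[0]),np.round(r[1]),round(r[2],1))
rep("blade knob",(445,262,470,290),.04,.09,1)
rep("blade blk",(430,190,480,245),.068,.085)
rep("blade shaft",(445,240,470,270),.045,.066)
rep("blade back",(440,180,465,203),.045,.066)
rep("drum knob",(355,255,388,285),.04,.09,1)
rep("drum blk",(340,205,390,255),.068,.085)
rep("drum nose",(355,247,380,262),.045,.07)
rep("drum back",(350,195,372,217),.045,.066)
rep("red knob",(445,368,475,398),.03,.09)
rep("red blk",(430,320,480,375),.068,.085)
rep("tee",(245,262,285,285),.04,.09,1)
print(P[400,300],P[20:30,20].mean(0))
```

```text
blade knob 166 [ 0.5764 -0.1868  0.0632] [[0.563, -0.193, 0.042], [0.59, -0.184, 0.074]] [ 577. -189.] [11. 28.] 88.1
blade blk 839 [ 0.6812 -0.1898  0.0744] [[0.652, -0.214, 0.07], [0.711, -0.166, 0.079]] [ 682. -190.] [51. 61.] 88.9
blade shaft 191 [ 0.6197 -0.1892  0.0583] [[0.588, -0.2, 0.052], [0.641, -0.181, 0.065]] [ 615. -192.] [56. 21.] 4.3
blade back 104 [ 0.733  -0.1917  0.0501] [[0.719, -0.199, 0.046], [0.749, -0.184, 0.057]] [ 733. -190.] [31. 21.] 5.7
drum knob 287 [ 0.5844 -0.0261  0.067 ] [[0.57, -0.043, 0.058], [0.6, -0.011, 0.072]] [585. -27.] [30. 33.] 9.3
drum blk 870 [ 0.6487 -0.0165  0.0745] [[0.62, -0.042, 0.07], [0.678, 0.008, 0.079]] [649. -17.] [60. 51.] 8.6
drum nose 170 [ 0.6115 -0.0211  0.062 ] [[0.599, -0.039, 0.05], [0.623, 0.003, 0.069]] [611. -19.] [25. 46.] 0.5
drum back 96 [ 0.7003 -0.0093  0.0496] [[0.687, -0.018, 0.045], [0.713, -0.003, 0.056]] [699. -10.] [29. 15.] 18.4
red knob 292 [ 0.3845 -0.1841  0.064 ] [[0.364, -0.194, 0.042], [0.405, -0.174, 0.074]] [ 385. -186.] [44. 20.] 10.5
red blk 942 [ 0.4417 -0.1752  0.075 ] [[0.412, -0.2, 0.071], [0.472, -0.151, 0.079]] [ 442. -176.] [61. 52.] 10.0
tee 267 [0.5782 0.1696 0.0607] [[0.566, 0.146, 0.057], [0.596, 0.192, 0.065]] [582. 170.] [29. 50.] 8.3
[ 0.33987909  0.10341609 -0.00226347] [ 1.45566174  1.06874642 -0.38079194]
```

Blade shaft yaw is about -1°, knob at (0.577, -0.189). Drum yaw is about 8.6°, knob at (0.585, -0.027). The sizes and heights match what was given. I'm moving above the blade first.

{"op": "jog_arm", "data": {
  "targets": [
    [[18.0, -8.7, 3.0], [0, 0, 3.1], 60],
    [[18.0, -8.7, 3.0], [0, 0, 3.1], 60],
    [[18.0, -8.7, 3.0], [0, 0, 3.1], 60],
    [[18.0, -8.7, 3.0], [0, 0, 3.1], 60],
    [[18.0, -8.7, 3.0], [0, 0, 3.1], 60],
    [[18.0, -8.7, 3.0], [0, 0, 3.1], 60],
    [[18.0, -8.7, 3.0], [0, 0, 3.1], 60],
    [[18.0, -8.7, 3.0], [0, 0, 3.1], 60]
  ]
}}

```text
time: 1.1
tool_pos: [0.5726, -0.1941, 0.1567]
tool_rot: [-0.0, 1.0, -0.008, -0.0]
contact_force: [-0.6, -1.2, -0.5]
gripper_width: 0.6
grasp_force: 0.0
```

{"op": "jog_arm", "data": {
  "targets": [
    [[0, 0, 0], [0, 0, 0], 60],
    [[0, 0, 0], [0, 0, 0], 60],
    [[0, 0, 0], [0, 0, 0], 60]
  ]
}}

```text
time: 1.48
tool_pos: [0.5712, -0.1971, 0.1575]
tool_rot: [0.0, 1.0, -0.009, 0.0]
contact_force: [-0.3, -0.9, 0.6]
gripper_width: 0.603
grasp_force: 0.0
```

Run:
```python
from h import *
s=state(); q=s["tool_rot"]; print(s["time"],s["tool_pos"],R.from_quat([q[1],q[2],q[3],q[0]]).as_matrix().round(3).tolist(),s["contact_force"])
im,P=cloud("wrist"); save("w1.png",im)
d=(im.max(2)<60)&(P[...,2]>.066)&(P[...,2]<.09)&(np.abs(P[...,0]-.577)<.03)&(np.abs(P[...,1]+.189)<.03)
Q=P[d]; print(len(Q),Q.mean(0),np.percentile(Q,[2,98],axis=0).round(4).tolist(),cv2.minAreaRect((Q[:,:2]*1000).astype(np.float32)))
```

```text
1.475 [ 0.57117409 -0.1970716   0.15752999] [[1.0, -0.018, 0.0], [-0.018, -1.0, -0.0], [0.0, 0.0, -1.0]] [-0.31145098 -0.87510528  0.63626723]
834 [ 0.58109052 -0.18814254  0.07222825] [[0.5664, -0.1932, 0.0682], [0.5941, -0.1831, 0.0737]] ((580.0206298828125, -187.96075439453125), (10.329716682434082, 28.983386993408203), 88.78217315673828)
```

View pics/w1.png

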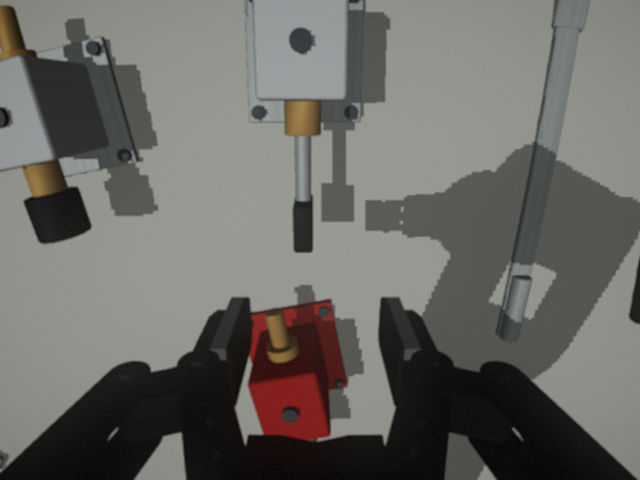

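The wrist view shows the blade knob at (303,227), about 8 mm ahead and 9 mm to the left of the TCP; the red valve is behind it, clear of the descent. Descending, then gripping.

{"op": "jog_arm", "data": {
  "targets": [
    [[0.3, -0.36, 0], [0, 0, 0], 60],
    [[0.3, -0.36, 2], [0, 0, 0], 60],
    [[0.3, -0.36, 4], [0, 0, 0], 60],
    [[0.3, -0.36, 4.8], [0, 0, 0], 60],
    [[0.3, -0.36, 4.8], [0, 0, 0], 60],
    [[0.3, -0.36, 4.8], [0, 0, 0], 60]
  ]
}}

```text
time: 2.28
tool_pos: [0.5812, -0.1879, 0.0399]
tool_rot: [0.001, 1.0, -0.008, 0.002]
contact_force: [-0.3, 0.7, 0.5]
gripper_width: 0.602
grasp_force: 0.0
```

{"op": "jog_arm", "data": {
  "targets": [
    [[0, 0, 0], [0, 0, 0], 10],
    [[0, 0, 0], [0, 0, 0], 0],
    [[0, 0, 0], [0, 0, 0], 0],
    [[0, 0, 0], [0, 0, 0], 0],
    [[0, 0, 0], [0, 0, 0], 0],
    [[0, 0, 0], [0, 0, 0], 0]
  ]
}}

```text
time: 3.02
tool_pos: [0.5804, -0.1898, 0.0393]
tool_rot: [0.003, 1.0, -0.008, 0.001]
contact_force: [-1.2, -7.1, 1.8]
gripper_width: 0.136
grasp_force: 59.3
```

{"op": "jog_arm", "data": {
  "targets": [
    [[0.3, 0, 0], [0, 0, 0], 0],
    [[0.6, 0, 0], [0, 0, 0], 0],
    [[0.9, 0, 0], [0, 0, 0], 0],
    [[1.2, 0, 0], [0, 0, 0], 0],
    [[1.4, 0, 0], [0, 0, 0], 0],
    [[1.5, 0, 0], [0, 0, 0], 0],
    [[1.6, 0, 0], [0, 0, 0], 0],
    [[1.6, 0, 0], [0, 0, 0], 0]
  ]
}}

```text
time: 4.03
tool_pos: [0.6204, -0.1905, 0.0393]
tool_rot: [0.002, 1.0, -0.008, 0.001]
contact_force: [-1.1, -7.5, 2.6]
gripper_width: 0.135
grasp_force: 59.4
```

{"op": "jog_arm", "data": {
  "targets": [
    [[0.08, 0, 0], [0, 0, 0], 0],
    [[0.08, 0, 0], [0, 0, 0], 0]
  ]
}}

```text
time: 4.28
tool_pos: [0.6204, -0.1905, 0.0393]
tool_rot: [0.002, 1.0, -0.008, -0.001]
contact_force: [-9.1, -6.4, 6.9]
gripper_width: 0.134
grasp_force: 60.3
```

Blade hit its stop at 40 mm of travel (9 N, no further motion). Releasing, lifting and looking.

{"op": "jog_arm", "data": {
  "targets": [
    [[0, 0, 0], [0, 0, 0], 60],
    [[0, 0, 0], [0, 0, 0], 60],
    [[0, 0, 0], [0, 0, 0], 60],
    [[0, 0, -2], [0, 0, 0], 70],
    [[0, 0, -4.5], [0, 0, 0], 70],
    [[-1.8, -3, -4.8], [0, 0, 0], 70],
    [[-1.8, -6, -4.8], [0, 0, -1.2], 70],
    [[-1.8, -6.5, -4.8], [0, 0, -1.2], 70]
  ]
}}

```text
time: 5.28
tool_pos: [0.5784, -0.0224, 0.1578]
tool_rot: [-0.0, 0.997, 0.076, 0.0]
contact_force: [0.9, 0.3, -0.5]
gripper_width: 0.7
grasp_force: 0.0
```

{"op": "jog_arm", "data": {
  "targets": [
    [[0, 0, 0], [0, 0, 0], 70],
    [[0, 0, 0], [0, 0, 0], 70],
    [[0, 0, 0], [0, 0, 0], 70]
  ]
}}

```text
time: 5.65
tool_pos: [0.5792, -0.0256, 0.1573]
tool_rot: [0.0, 0.997, 0.075, -0.0]
contact_force: [0.1, 0.6, -0.4]
gripper_width: 0.696
grasp_force: 0.0
```

Run:
```python
from h import *
s=state(); q=s["tool_rot"]; M=R.from_quat([q[1],q[2],q[3],q[0]]).as_matrix(); print(s["time"],s["tool_pos"],M.round(3).tolist(),s["contact_force"])
im,P=cloud("wrist"); save("w2.png",im)
for n,c in(("drum",(.585,-.027)),("blade",(.62,-.189))):
  d=(im.max(2)<60)&(P[...,2]>.055)&(P[...,2]<.09)&(np.abs(P[...,0]-c[0])<.03)&(np.abs(P[...,1]-c[1])<.03)
  Q=P[d]; 
  if len(Q)<20: print(n,len(Q)); continue
  r=cv2.minAreaRect((Q[:,:2]*1000).astype(np.float32)); print(n,len(Q),Q.mean(0),Q[:,2].max(),r)
  g=np.r_[r[0][0]/1000,r[0][1]/1000,.055]-s["tool_pos"]; print("tool",g@M/.025)
```

```text
5.65 [ 0.5791844  -0.02560245  0.15728421] [[0.989, 0.15, -0.0], [0.15, -0.989, -0.0], [-0.0, 0.0, -1.0]] [ 0.09593284  0.58660083 -0.44460437]
drum 2424 [ 0.58964064 -0.02531478  0.06782369] 0.07270871432497977 ((592.61328125, -24.918394088745117), (38.26362609863281, 32.15290451049805), 9.47622299194336)
tool [0.5358667  0.05262908 4.09129045]
blade 1528 [ 0.61949388 -0.18519698  0.06780836] 0.07437750873232651 ((619.1469116210938, -187.8551483154297), (13.515053749084473, 30.285734176635742), 88.55936431884766)
tool [0.61057312 6.65552912 4.09232595]
```

View pics/w2.png

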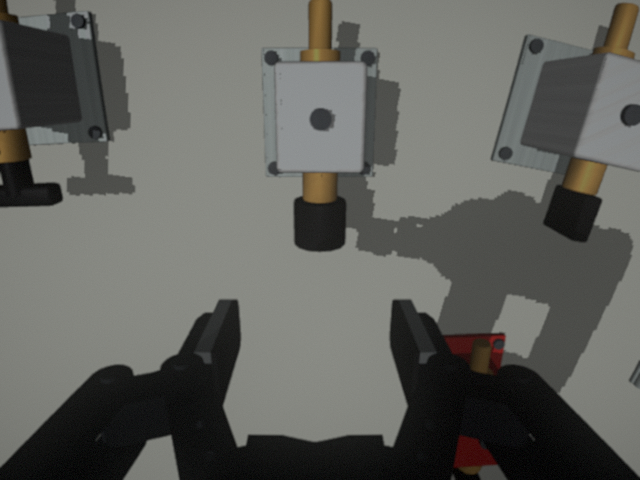

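The wrist view shows the blade home against its nose (centre x≈0.619) and the drum at (320,222), straight ahead of the tool. Descending onto the drum and gripping.

{"op": "jog_arm", "data": {
  "targets": [
    [[0.35, 0.03, 0], [0, 0, 0], 75],
    [[0.35, 0.03, 2], [0, 0, 0], 75],
    [[0.35, 0.03, 4], [0, 0, 0], 75],
    [[0.35, 0.03, 4.85], [0, 0, 0], 75],
    [[0.35, 0.03, 4.85], [0, 0, 0], 75],
    [[0.35, 0.03, 4.85], [0, 0, 0], 75]
  ]
}}

```text
time: 6.45
tool_pos: [0.5897, -0.0243, 0.0384]
tool_rot: [0.0, 0.997, 0.076, 0.002]
contact_force: [0.3, 0.2, 0.2]
gripper_width: 0.753
grasp_force: 0.0
```

{"op": "jog_arm", "data": {
  "targets": [
    [[0, 0, 0], [0, 0, 0], 30],
    [[0, 0, 0], [0, 0, 0], 10],
    [[0, 0, 0], [0, 0, 0], 10],
    [[0, 0, 0], [0, 0, 0], 10],
    [[0, 0, 0], [0, 0, 0], 10],
    [[0, 0, 0], [0, 0, 0], 10]
  ]
}}

```text
time: 7.2
tool_pos: [0.5899, -0.027, 0.0392]
tool_rot: [0.003, 0.997, 0.076, 0.002]
contact_force: [-0.4, -8.3, 4.9]
gripper_width: 0.378
grasp_force: 59.2
```

{"op": "jog_arm", "data": {
  "targets": [
    [[-0.3, 0, 0], [0, 0, 0], 10],
    [[-0.6, 0, 0], [0, 0, 0], 10],
    [[-0.9, 0, 0], [0, 0, 0], 10],
    [[-1.2, 0, 0], [0, 0, 0], 10],
    [[-1.4, 0, 0], [0, 0, 0], 10],
    [[-1.5, 0, 0], [0, 0, 0], 10],
    [[-1.6, 0, 0], [0, 0, 0], 10],
    [[-1.6, 0, 0], [0, 0, 0], 10]
  ]
}}

```text
time: 8.2
tool_pos: [0.5504, -0.033, 0.0392]
tool_rot: [0.003, 0.997, 0.076, 0.002]
contact_force: [-1.8, -9.2, 4.5]
gripper_width: 0.376
grasp_force: 61.0
```

{"op": "jog_arm", "data": {
  "targets": [
    [[-0.1, 0, 0], [0, 0, 0], 10],
    [[-0.1, 0, 0], [0, 0, 0], 10]
  ]
}}

```text
time: 8.45
tool_pos: [0.5503, -0.033, 0.0393]
tool_rot: [0.003, 0.997, 0.076, 0.006]
contact_force: [8.5, -7.2, -2.4]
gripper_width: 0.373
grasp_force: 60.3
```

The drum travelled 40 mm and came up against its stop. Releasing, lifting and checking.

{"op": "jog_arm", "data": {
  "targets": [
    [[0, 0, 0], [0, 0, 0], 75],
    [[0, 0, 0], [0, 0, 0], 75],
    [[0, 0, 0], [0, 0, 0], 75],
    [[0, 0, 0], [0, 0, 0], 75],
    [[0, 0, -2], [0, 0, 0], 75],
    [[0, 0, -4.5], [0, 0, 0], 75],
    [[-1.8, 0, -5.5], [0, 0, 0], 75],
    [[-2.5, 0, -5.5], [0, 0, 0], 75]
  ]
}}

```text
time: 9.45
tool_pos: [0.4844, -0.0402, 0.177]
tool_rot: [0.001, 0.997, 0.076, 0.003]
contact_force: [1.1, 0.2, -0.3]
gripper_width: 0.749
grasp_force: 0.0
```

Run:
```python
from h import *
im,P=cloud("wrist"); save("w3.png",im)
for n,c in(("drum",(.55,-.032)),("blade",(.62,-.189))):
  d=(im.max(2)<60)&(P[...,2]>.06)&(P[...,2]<.09)&(np.abs(P[...,0]-c[0])<.03)&(np.abs(P[...,1]-c[1])<.03)
  Q=P[d]; print(n,len(Q),cv2.minAreaRect((Q[:,:2]*1000).astype(np.float32)) if len(Q) else 0)
print(state()["contact_force"])
```

```text
drum 2344 ((548.4059448242188, -31.50312042236328), (29.202817916870117, 31.74266815185547), 8.23776912689209)
blade 1398 ((619.2854614257812, -187.6453094482422), (12.381113052368164, 31.028404235839844), 87.1917953491211)
[ 1.53469423  0.50419322 -0.22750993]
```

View pics/w3.png

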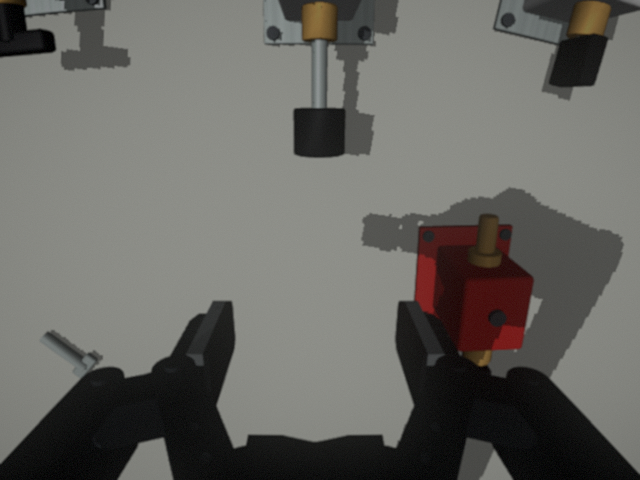

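The drum is out with its shaft showing (knob at (320,132)), the blade is home at (578,60), the tee at (25,42) is unchanged, and the gripper is clear.

```bash
python3 -c "
from plant import *
print(job_done())"
```

```text
the job is handed in; nothing more can be done
None
```

The blade knob was pushed home first, then the drum knob pulled fully out (40 mm each, to the stop). I let go of both, left the T-handled valve and the jar alone, and handed the job in at about 9.5 s.

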